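# Wring the long setting block onto the sloping jig's master block

### The arm

A 6-joint arm with a two-finger parallel gripper is mounted at the origin on the work surface. World frame = base frame: x ahead of the robot, y to its left, z up, the work surface at z = 0. Lengths are in mm, angles in rad, forces in N, time in s.
With the tool pointing down it reaches from about 350 to 775 mm from the base axis. Payload 7.3 kg.
Tool frame: the origin (TCP) lies at the very end of the fingers, on their centre line; the grasp point (between the pads) lies 19 mm behind it; z points along the fingers, y is the line along which they close (so a half turn about z gives the same grasp; the last joint's range is limited). The gripper opens to 92 mm and grips with 3 to 60 N. Pads are 19 mm wide; open, the fingers measure 130 mm over their backs; the gripper's body (75 mm by 190 mm) begins 47 mm behind the grasp point.
Start: joints at [1.099, 0.342, 1.524, -0, 1.275, -0.146], TCP at [168.021, 497.407, 226.741] pointing down, gripper open.
Joint ranges: [-2.53, 2.53], [-0.77, 2.02], [0.04, 2.7], [-1, 4.14], [0.28, 2.66], [-3.11, 3.11]. Speed limits (rad/s): [2.57, 2.57, 3.14, 3.14, 3.14, 3.14].

### API

Orientations are given as [roll, pitch, yaw] about the fixed x, y, z axes, in that order (R = Rz(yaw) Ry(pitch) Rx(roll)).
In Python, from plant import * gives the robot as it stands.
- The arm moves only by the tool arm_command, never from a script. Its arguments are lists of equal length, an entry for each row: "gripper": the finger opening in mm, from 0 to 91.8; "dp": the shift along the tool's x, y, z in units of 25 mm (1.0 is 25 mm), a list of three; "twist": the turn about the tool's z in units of 5 degrees (1.0 is 5 degrees). A call has exactly 5 rows; each row shifts and turns the commanded pose from where the row before left it, along the tool's axes as they then stand; what a row does not reach is not made up. A row lasts 1/8 s, in which the tool goes at most 62.5 mm and 10.7 degrees, less where a joint would pass 70% of its speed; a pose out of reach is approached as far as the arm can. A call is refused whole if a number of a shift passes 1 or a number of a turn 1, either way. A call with a gripper value outside its range is refused whole. The fingers move at their own pace and stop on an object; the grip force is fixed at half the most. Time passes only in rows, so rows that do not move let the fingers close, or fill a call up. It gives the time, the measured TCP pose, the force, the opening and the grip force at its end, in the units of the state.
- get_obs(): the state, without advancing time (a new reading comes with each control period).
- capture(name): name is "side" or "top" or "wrist"; returns the picture (480x640x3 uint8, red, green, blue); there is no depth.
- get_calibration(name): a dict with "mtx" (3x3 intrinsics, pixels), "position" and "attitude" of the camera in the world; the wrist camera has in their place "mount" (4x4, takes a point from camera to tool coordinates, whose origin is the TCP and whose axes are the flange's). Camera axes: x right, y down, z forward; pixel columns grow to the right and rows downward; lengths in mm; the calibration is good to about 2 mm. A picture is of the moment at which its call begins: read the wrist's pose just before it. get_calibration takes no time and is no camera call.
- close_job(): hands the job in; it is judged then, once.
The state is a dict: "time": time; "joint_positions": joint angles; "dq": joint speeds; "tau": joint torques, N m; "tool_pos": TCP position; "tcp_rot": TCP orientation; "contact_force": force on the tool from outside, world axes, zero at the start; "moment": the same for the moment, N m; "grip_width": finger opening in mm; "finger_force": force on a finger pad.
Only numpy, scipy, OpenCV 4.12 (cv2) and the standard library are available. Lean on these libraries where they do the work, as an engineer would, in place of code of your own. Each camera call takes 0.05 s, during which the arm holds its last target. There are 200 camera calls.

### The job

Get the jig ready for the next batch: lay the long aluminium setting block flat on the sloping master block, overlapping only its uphill part and clear of the hood, then press it firmly (about 10 N) onto that face and, without letting up, slide it downhill under the hood to the end stop until the two faces cover each other fully, edges flush. Then swing the keeper bar square across behind its uphill end and let go of everything. Leave the short block, the glue bottle and the clear box where they are.

Things in the scene. Friction and masses are not known exactly. Their poses are not given: they have to be found in the camera images.
- long_block_center (a point): Centre (half-way up) of the long setting block: plain aluminium bar, 110 mm long (its x), 40 mm wide (y), 30 mm thick (z), 0.25 to 0.47 kg, loose, lying flat on the table at the start. Either end may go first.
- short_block_center (a point): Centre of the short setting block, a bystander: same metal and section, 70 x 40 x 30 mm, loose on the table.
- seat (a point): Centre of the upper face of the fixed steel master block (face 110 x 40 mm, 20 mm thick) on the jig's bed, sloping at 30 degrees. Its axes tilt with the slope and are the seat frame: x uphill along the 110 mm (away from the robot), y level along the 40 mm, z square out of the face. With the long block home its centre is at x 0, y 0, z 15 mm; at x 40 it is clear of the hood.
- hood_mouth (a point): Middle of the black hood's mouth over the downhill end, at x -34, y 0, z 17 mm in the seat frame (mm, as all below). End stop: face at x -56.5. Cheeks: inner faces at y +/-23.5, x -63 to -34, then mouths flare on to x -21, outside within y +/-37. Roof: underside z 34.5, top 40.5, x -70 to -34. Uphill of it both sides of the block are free.
- master: The master block itself; origin at the centre of its underside, 20 mm below its face. Around it the aluminium bed lies at z -20 mm in the seat frame, x -75 to 150, y -65 to 65.
- keeper_pivot (a point): Point on the keeper's pivot axis (parallel to the seat's z axis), at x = 64, y = 48, z = 15 mm in the seat frame, on a pillar of 22 mm diameter.
- keeper_pin (a point): On the keeper's upright round black pin (14 mm diameter, 70 mm from the pivot axis), at z 50 mm in the seat frame; the pin runs parallel to the seat's z from z 21 to 64. It stands at the free end of the steel keeper bar (12 mm wide, z 9 to 21). It can be pinched or pushed.
- keeper (a joint): Keeper angle in rad: 0 = bar points uphill (seat +x), pi/2 = bar square across behind the home block (points to seat -y). At angle a the pin is at x = 64 + 70 cos a, y = 48 - 70 sin a mm in the seat frame. Range -0.7 to 1.6, starts -0.6 to 0.15; light friction (about 1.5 N at the pin), stays where left. It can close only with the block nearly home.
- long_block: The long block itself; origin at the centre of its underside.
- glue_bottle: Bystander: blue bottle with a pointed nozzle, 48 mm diameter, 110 mm high, origin at its foot.
- clear_box: Bystander: open clear plastic box, 130 x 180 x 45 mm, origin under its centre.
Things that resemble listed ones, but are neither listed nor needed, are in the scene too. Leave any pink or red look-alike of the long_block alone.

How it is judged (in metres and radians):
On the way, in this order (a step that is already met when the one before it is completed fails the run):
1. the long block lies flat on the uphill part of the master's face, clear of home, pressed on with more than 6 N (x of long_block_center in the frame of seat between 0.022 and 0.07 m and y of long_block_center in the frame of seat between -0.01 and 0.01 m and angle between the z axis of long_block_center and the z axis of seat, either way round below 0.06 rad and contact force between long_block and master above 6 N), for 0.1 s.
2. it is slid on downhill (between 16 and 6 mm short of home), flat and still pressed on with more than 6 N (x of long_block_center in the frame of seat between 0.006 and 0.016 m and angle between the z axis of long_block_center and the z axis of seat, either way round below 0.06 rad and contact force between long_block and master above 6 N), for 0.02 s.
3. the faces cover each other fully (x of long_block_center in the frame of seat between -0.0035 and 0.0035 m and y of long_block_center in the frame of seat between -0.004 and 0.004 m and angle between the z axis of long_block_center and the z axis of seat, either way round below 0.04 rad and angle between the x axis of long_block_center and the x axis of seat, either way round below 0.06 rad), for 0.2 s.
At the end, for the whole second after the job is handed in: The long block rests still and flat on the master block, its centre within 3.5 mm along and 4 mm across of full cover, skewed less than 0.06 rad, and the keeper is beyond 1.35 rad (square across its uphill end) (all of step 3 and z of long_block_center in the frame of seat between 0.012 and 0.017 m and contact force between long_block and master above 0.5 N and linear speed of long_block below 0.01 m/s and value of joint keeper above 1.35 rad); the robot touches nothing.
It fails at once if the short block is shifted by more than 20 mm (distance of short_block_center from where it was at the start of the episode above 0.02 m).
It fails at once if the glue bottle is shifted by more than 20 mm or tipped (distance of glue_bottle from where it was at the start of the episode above 0.02 m or angle between glue_bottle's own z axis and vertical above 0.4 rad).
It fails at once if the clear box is shifted by more than 20 mm (distance of clear_box from where it was at the start of the episode above 0.02 m).
It also fails if it takes over 72 s, if anything falls off the work surface, if the arm or the gripper's body presses on something with over 40 N, if the wrist force passes 120 N, or if a joint passes its speed limit or range.

## Working session

There is one attempt and no reset: what is moved stays moved. The work goes in short steps, Python scripts to look and compute and a tool call to move; the robot and the scene stay as the last step left them, time stands still between calls to the robot, and variables do not carry over. Pictures are saved under pics/ and viewed, at most 10 in all, crops included, and the job is handed in when it is done.

Besides the shell and the picture viewer there is one more tool, called as a command line: name --pt "numbers of a row" for each row, then --argument value for the rest. arm_command: Moves the arm, as the interface text tells. Its arguments: {"type":"object","properties":{"gripper":{"type":"array"},"dp":{"type":"array"},"twist":{"type":"array"}},"required":["gripper","dp","twist"]}

```bash
mkdir -p pics; ls; python3 - <<'E'
from plant import *
import cv2
o=get_obs();print({k:o[k] for k in('time','tool_pos','tcp_rot','contact_force','grip_width')})
for n in('top','side'):
    c=get_calibration(n);print(n,c)
    cv2.imwrite(f'pics/{n}0.png',capture(n)[:,:,::-1])
print(get_calibration('wrist'))
E
```

```text
pics
{'time': 0.0, 'tool_pos': array([167.82574249, 497.03789856, 226.06679858]), 'tcp_rot': array([-3.14011569e+00, -2.24401019e-04,  2.81579681e+00]), 'contact_force': array([ 0.1513568 , -0.42202239, -0.52109294]), 'grip_width': 91.87847751916242}
top {'mtx': array([[563.6358078 ,   0.        , 325.54801782],
       [  0.        , 563.6358078 , 241.15249861],
       [  0.        ,   0.        ,   1.        ]]), 'position': array([ 464.34408901,  -53.48816264, 1446.72677999]), 'attitude': array([-3.06470412,  0.0081341 , -1.59687945])}
side {'mtx': array([[449.86586826,   0.        , 322.40435318],
       [  0.        , 449.86586826, 240.24956689],
       [  0.        ,   0.        ,   1.        ]]), 'position': array([517.96115328, 768.70169375, 633.53515069]), 'attitude': array([-2.11940954, -0.01985781, -3.0861234 ])}
{'mtx': array([[397.36680798,   0.        , 318.24774553],
       [  0.        , 397.36680798, 237.24698516],
       [  0.        ,   0.        ,   1.        ]]), 'mount': array([[ 5.61254789e-04, -9.68576550e-01, -2.48715002e-01,
         6.66709343e+01],
       [ 9.99999837e-01,  5.18437876e-04,  2.37653253e-04,
         7.38755499e-02],
       [-1.01242091e-04, -2.48715095e-01,  9.68576683e-01,
        -1.57776160e+02],
       [ 0.00000000e+00,  0.00000000e+00,  0.00000000e+00,
         1.00000000e+00]])}
```

View pics/top0.png

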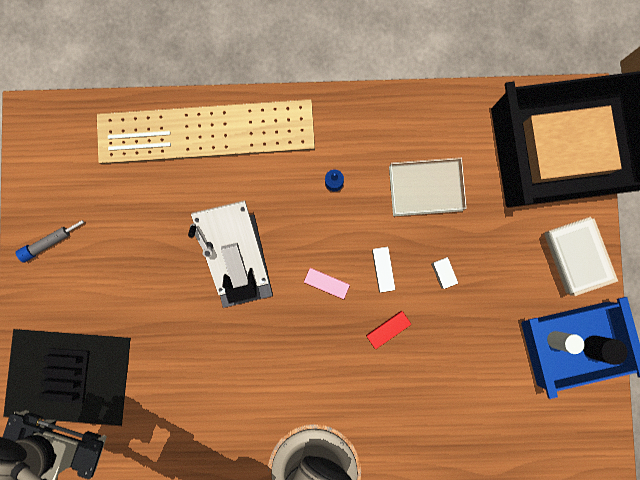

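View pics/side0.png

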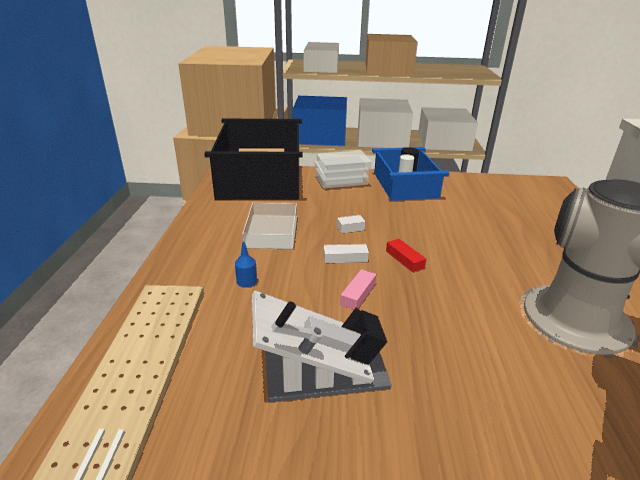

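The top view shows the jig at about (232,255) px, with the hood at its lower end and the keeper pin at (192,231).
Things that could be taken for the long block:
- white bar at (384,270)
- short white block at (445,272)
- pink bar at (327,284)
- red bar at (388,330)

I choose the white bar at (384,270), and check it and the jig in a close crop.

```bash
cat > h.py <<'E'
from plant import *
import numpy as np, cv2
from scipy.spatial.transform import Rotation as Ro
def cam(n,obs=None):
    c=get_calibration(n)
    if n!='wrist': return c['mtx'],np.array(c['position']),Ro.from_euler('xyz',c['attitude']).as_matrix()
    o=obs or get_obs(); R=Ro.from_euler('xyz',o['tcp_rot']).as_matrix(); M=c['mount']
    return c['mtx'],np.array(o['tool_pos'])+R@M[:3,3],R@M[:3,:3]
def pix2plane(C,uv,z):
    K,p,R=C; d=R@np.linalg.inv(K)@np.array([uv[0],uv[1],1.]); return p+d*(z-p[2])/d[2]
def proj(C,P):
    K,p,R=C; q=(np.atleast_2d(P)-p)@R@K.T; return q[:,:2]/q[:,2:]
def blobs(img,C,z,lo,hi):
    m=cv2.inRange(img,lo,hi); 
    return m
E
python3 - <<'E'
from h import *
im=cv2.imread('pics/top0.png');C=cam('top')
g=cv2.cvtColor(im,cv2.COLOR_BGR2HSV)
m=cv2.inRange(g,(0,0,200),(180,40,255))
n,l,s,c=cv2.connectedComponentsWithStats(m)
for i in range(1,n):
    if s[i,4]>150 and 350<c[i][0]<500 and 220<c[i][1]<320:
        r=cv2.minAreaRect(np.argwhere(l==i)[:,::-1].astype(np.float32)); b=cv2.boxPoints(r)
        W=np.array([pix2plane(C,p,30)for p in b]); print(c[i],r,W.mean(0),np.linalg.norm(np.diff(W,axis=0),axis=1)); e=W[1]-W[0] if np.linalg.norm(W[1]-W[0])>np.linalg.norm(W[2]-W[1]) else W[2]-W[1]; print('yaw long',np.degrees(np.arctan2(e[1],e[0])))
for p in((232,255),(192,231),(208,250),(335,180)):print(p,pix2plane(C,p,90))
a=cv2.resize(im[190:310,180:290],None,fx=4.5,fy=4.5,interpolation=cv2.INTER_CUBIC)
b=cv2.resize(im[235:355,360:420],None,fx=4.5,fy=4.5,interpolation=cv2.INTER_CUBIC)
cv2.imwrite('pics/crop.png',np.hstack([a,b]));print(a.shape,b.shape)
E
```

```text
[383.58345643 268.98375185] ((383.58111572265625, 268.9864807128906), (43.894527435302734, 15.289103507995605), 80.53767395019531) [ 499.99994415 -188.54992924   30.        ] [ 38.49914523 109.93268337  38.26894525]
yaw long -172.53314600809475
[445.40825688 272.62614679] ((445.3276062011719, 272.5689697265625), (28.039995193481445, 15.412712097167969), 68.19859313964844) [ 486.86690185 -342.80671697   30.        ] [38.84697788 69.80879238 38.70353295]
yaw long -160.56967251316243
(232, 255) [541.64956357 181.35144323  90.        ]
(192, 231) [602.41993662 277.57079986  90.        ]
(208, 250) [555.2786824  239.22239827  90.        ]
(335, 180) [717.7635082 -72.0776736  90.       ]
(540, 495, 3) (540, 270, 3)
```

View pics/crop.png

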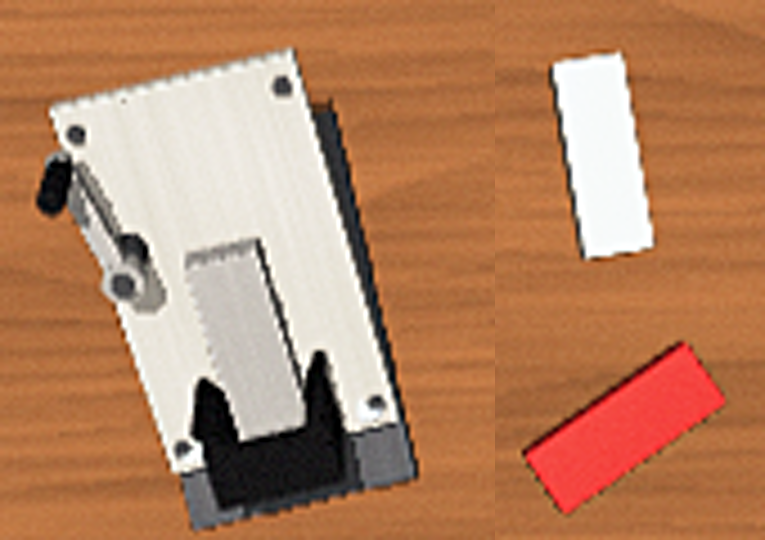

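The crop shows a plain white 110×40 bar at crop (600,155), with the red one below it. The jig's bed corners are at crop (50,105), (295,48), (402,425) and (175,472). I'm moving to a look-out over the jig.

arm_command --gripper '[91.8,91.8,91.8,91.8,91.8]' --pt "0 0 -0.5" --pt "0 0 -0.5" --pt "0 0 -0.5" --pt "0 0 -0.5" --pt "0 0 -0.6" --twist '[-1,-1,-1,-1,-1]'

```text
time: 0.72
tool_pos: [167.9, 497.1, 291.6]
tcp_rot: [-3.14, -0.001, -3.028]
contact_force: [1.2, 0.4, -0.5]
grip_width: 92.2
finger_force: 0.0
```

arm_command --gripper '[91.8,91.8,91.8,91.8,91.8]' --pt "-0.8 -0.97 0" --pt "-0.8 -0.97 0" --pt "-0.8 -0.97 0" --pt "-0.8 -0.97 0" --pt "-0.8 -0.97 0" --twist '[-0.24,0,0,0,0]'

```text
time: 1.35
tool_pos: [283.1, 388.9, 291.3]
tcp_rot: [-3.141, -0.001, -3.01]
contact_force: [1.1, -0.1, 1.1]
grip_width: 91.5
finger_force: 0.0
```

arm_command --gripper '[91.8,91.8,91.8,91.8,91.8]' --pt "-0.8 -0.97 0" --pt "-0.8 -0.97 0" --pt "-0.8 -0.97 0" --pt "-0.8 -0.97 0" --pt "-0.8 -0.97 0" --twist '[0,0,0,0,0]'

```text
time: 1.98
tool_pos: [398.1, 281.9, 291.4]
tcp_rot: [-3.141, -0.001, -3.01]
contact_force: [0.0, 0.0, -0.1]
grip_width: 91.8
finger_force: 0.0
```

arm_command --gripper '[91.8,91.8,91.8,91.8,91.8]' --pt "-0.8 -0.97 0" --pt "-0.8 -0.97 0" --pt "-0.8 -0.97 0" --pt "-0.8 -0.97 0" --pt "-0.8 -0.97 0" --twist '[0,0,0,0,0]'

```text
time: 2.6
tool_pos: [513.2, 174.8, 291.3]
tcp_rot: [3.141, -0.001, -3.01]
contact_force: [-0.3, 0.8, 0.2]
grip_width: 91.6
finger_force: 0.0
```

```bash
python3 - <<'E'
from h import *
import pickle
o=get_obs();im=capture('wrist')[:,:,::-1]
cv2.imwrite('pics/w1.png',im);pickle.dump(o,open('w1.pkl','wb'));print(o['time'],o['tool_pos'],o['tcp_rot'],np.abs(o['dq']).max())
E
```

```text
2.6 [513.17157185 174.82360835 291.29122005] [ 3.14148494e+00 -8.88243862e-04 -3.01021357e+00] 0.3847089238165984
```

View pics/w1.png

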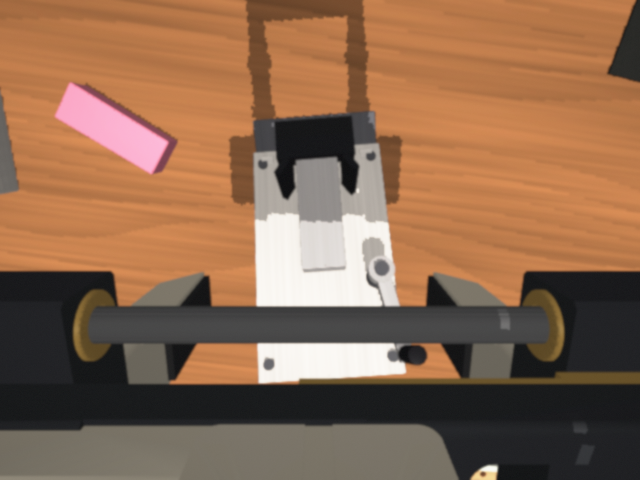

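The wrist view shows the jig with the robot side at the top:
- bed uphill corners at (259,383) and (405,374)
- master uphill edge from (303,271) to (345,268)
- pivot at (380,267)
- pin top at (415,355)
- hood at (315,140)

Next I fit the seat pose to these.

```bash
cat > fit.py <<'E'
from h import *
import pickle
from scipy.optimize import least_squares
def seatR(yaw): return Ro.from_euler('ZY',[yaw,-np.pi/6]).as_matrix()
def S2W(s,P): return np.array(s[:3])+np.atleast_2d(P)@seatR(s[3]).T
def fit(obs,x0,f=2.0):
    r=lambda x:np.concatenate([(proj(C,S2W(x,P))-uv).ravel()*w for C,P,uv,w in obs])
    s=least_squares(r,x0,loss='soft_l1',f_scale=f); return s,r
E
cat > t.py <<'E'
from fit import *
T=cam('top');W=cam('wrist',pickle.load(open('w1.pkl','rb')))
top=[((150,65,-20),(50,105)),((150,-65,-20),(295,48)),((-75,-65,-20),(402,425)),((-75,65,-20),(175,472)),((55,-20,0),(257,240))]
w=[((150,-65,-20),(259,383)),((150,65,-20),(405,374)),((55,-20,0),(303,271)),((55,20,0),(345,268)),((-75,-65,-20),(254,156)),((-75,65,-20),(380,147))]
obs=[(T,np.array([p for p,_ in top],float),np.array([(180+u/4.5,190+v/4.5) for _,(u,v) in top]),2),
     (W,np.array([p for p,_ in w],float),np.array([q for _,q in w],float),1)]
s,r=fit(obs,[541,181,90,.2])
print(s.x,np.degrees(s.x[3]));print(np.round(r(s.x).reshape(-1,2),1))
pickle.dump(s.x,open('seat.pkl','wb'))
for a in np.arange(-.7,.2,.1):print(round(a,1),np.round(proj(W,S2W(s.x,[64+70*np.cos(a),48-70*np.sin(a),64])),0))
print(proj(W,S2W(s.x,[[64,48,21],[-34,-37,40.5],[-34,37,40.5],[-70,30,40.5]])))
E
python3 t.py
```

```text
[5.16089299e+02 1.76716510e+02 8.00970161e+01 2.03741359e-01] 11.673520003770102
[[-0.9 -0.6]
 [-1.5 -0.5]
 [-2.  -5.3]
 [-1.9 -2.6]
 [-0.9  1.2]
 [-0.7 -0.1]
 [-0.9 -0.4]
 [-1.6 -0.4]
 [ 0.5 -0.4]
 [-0.3 -1.2]
 [-2.  -1.4]]
-0.7 [[459. 330.]]
-0.6 [[452. 337.]]
-0.5 [[444. 343.]]
-0.4 [[436. 348.]]
-0.3 [[427. 352.]]
-0.2 [[417. 355.]]
-0.1 [[408. 357.]]
-0.0 [[398. 358.]]
0.1 [[388. 359.]]
[[380.13045631 270.89520948]
 [273.19736481 162.52443857]
 [358.20693461 156.30248697]
 [346.74887792 120.29433606]]
```

arm_command --gripper '[91.8,91.8,91.8,91.8,91.8]' --pt "0.13 -0.96 0" --pt "0.13 -0.96 0" --pt "0.13 -0.96 0" --pt "0.13 -0.96 0" --pt "0.13 -0.96 0" --twist '[0,0,0,0,0]'

```text
time: 3.28
tool_pos: [512.0, 53.9, 291.3]
tcp_rot: [3.141, -0.001, -3.01]
contact_force: [-0.9, -0.6, 0.0]
grip_width: 91.5
finger_force: 0.0
```

arm_command --gripper '[91.8,91.8,91.8,91.8,91.8]' --pt "0.13 -0.96 0.6" --pt "0.13 -0.96 0.6" --pt "0.13 -0.96 0.6" --pt "0.13 -0.96 0.6" --pt "0.13 -0.96 0.6" --twist '[0,0,0,0,0]'

```text
time: 3.9
tool_pos: [511.6, -67.1, 215.9]
tcp_rot: [3.141, -0.001, -3.01]
contact_force: [-0.1, -1.0, -0.1]
grip_width: 91.9
finger_force: 0.0
```

arm_command --gripper '[91.8,91.8,91.8,91.8,91.8]' --pt "0.13 -0.96 0.6" --pt "0.13 -0.96 0.6" --pt "0.13 -0.96 0.6" --pt "0.13 -0.96 0.6" --pt "0.13 -0.96 0.6" --twist '[0,0,0,0,0]'

```text
time: 4.53
tool_pos: [511.3, -188.1, 140.9]
tcp_rot: [3.141, -0.001, -3.01]
contact_force: [-1.1, -0.2, -0.1]
grip_width: 92.0
finger_force: 0.0
```

```bash
python3 - <<'E'
from h import *
o=get_obs();C=cam('wrist',o);im=capture('wrist')[:,:,::-1]
cv2.imwrite('pics/w2.png',im);print(o['time'],o['tool_pos'],o['tcp_rot'])
g=cv2.cvtColor(im,cv2.COLOR_BGR2HSV)
m=cv2.inRange(g,(0,0,170),(180,45,255))
n,l,s,c=cv2.connectedComponentsWithStats(m)
for i in range(1,n):
    if s[i,4]>2000:
        r=cv2.minAreaRect(np.argwhere(l==i)[:,::-1].astype(np.float32)); b=cv2.boxPoints(r)
        W=np.array([pix2plane(C,p,30)for p in b]); d=np.diff(W,axis=0);L=np.linalg.norm(d,axis=1);e=d[0] if L[0]>L[1] else d[1]
        print(np.round(b),s[i],W.mean(0),L,np.degrees(np.arctan2(e[1],e[0])))
E
```

```text
4.525 [ 511.25802124 -188.14918677  140.86974767] [ 3.14101017e+00 -5.31197184e-04 -3.01012165e+00]
[[ 48. 123.]
 [104. 105.]
 [140. 212.]
 [ 84. 230.]] [  50  111   90  113 6208] [ 486.67820768 -341.98880918   30.        ] [39.4994083  71.53970565 42.29446607] 19.79365123618581
[[291. 137.]
 [349. 137.]
 [349. 291.]
 [291. 291.]] [ 291  137   59  155 8593] [ 499.61627016 -188.22927516   30.        ] [ 38.02603341 107.99613177  41.93819311] 8.665520751204724
```

View pics/w2.png

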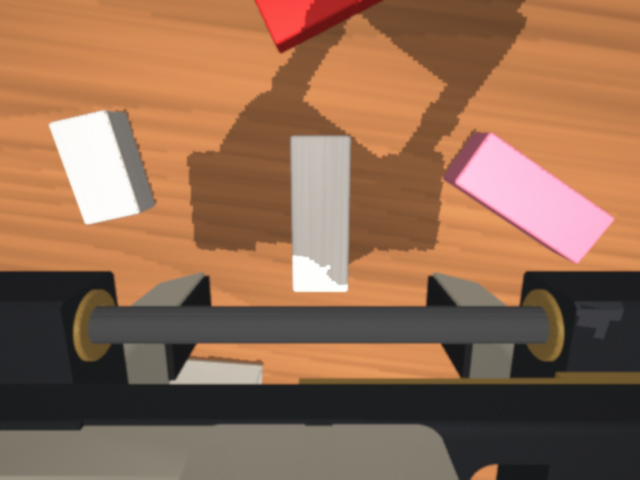

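The wrist view shows the long block between the fingers, squared up with the gripper: columns 291–349, rows 137–291, centre (499.8,-188.3). I go down and grip.

arm_command --gripper '[70,70,70,70,70]' --pt "0 0 0.9" --pt "0 0 1" --pt "0 0 1" --pt "0 0 1" --pt "0 0 0.8" --twist '[0,0,0,0,0]'

```text
time: 5.2
tool_pos: [511.2, -187.0, 23.1]
tcp_rot: [3.141, -0.001, -3.01]
contact_force: [0.5, 0.8, 0.1]
grip_width: 69.7
finger_force: 0.0
```

arm_command --gripper '[70,70,70,30,30]' --pt "0 0 0.4" --pt "0 0 0.3" --pt "0 0 0.1" --pt "0 0 0" --pt "0 0 0" --twist '[0,0,0,0,0]'

```text
time: 5.82
tool_pos: [511.9, -187.8, 4.7]
tcp_rot: [-3.141, 0.001, -3.01]
contact_force: [0.0, -0.3, 0.1]
grip_width: 54.4
finger_force: 0.0
```

arm_command --gripper '[30,30,30,30,30]' --pt "0 0 0" --pt "0 0 0" --pt "0 0 0" --pt "0 0 -0.5" --pt "0 0 -1" --twist '[0,0,0,0,0]'

```text
time: 6.45
tool_pos: [510.6, -187.2, 41.5]
tcp_rot: [3.14, -0.002, -3.01]
contact_force: [0.6, -0.0, -2.0]
grip_width: 39.9
finger_force: 30.0
```

Gripped at 39.9 mm with 30 N. The tool can't tilt, so I plan to pre-tilt the block in the pads by pressing its uphill end on the sloping hood roof, which is parallel to the seat. I carry it there.

arm_command --gripper '[30,30,30,30,30]' --pt "0 0 -1" --pt "0 0 -1" --pt "0 0 -1" --pt "0 0 -1" --pt "0.06 0.95 0" --twist '[0,-0.43,-0.4,0,0]'

```text
time: 7.08
tool_pos: [506.5, -166.1, 144.2]
tcp_rot: [-3.138, 0.004, -2.939]
contact_force: [0.1, 0.6, -3.3]
grip_width: 39.8
finger_force: 30.0
```

arm_command --gripper '[30,30,30,30,30]' --pt "0.06 0.95 0" --pt "0.06 0.95 0" --pt "0.06 0.95 0" --pt "0.06 0.95 0" --pt "0.06 0.95 0" --twist '[0,0,0,0,0]'

```text
time: 7.7
tool_pos: [473.0, -48.2, 141.5]
tcp_rot: [3.141, -0.001, -2.937]
contact_force: [-0.2, 1.3, -3.3]
grip_width: 40.0
finger_force: 30.0
```

arm_command --gripper '[30,30,30,30,30]' --pt "0.06 0.95 0" --pt "0.06 0.95 0" --pt "0.06 0.95 0" --pt "0.06 0.95 0" --pt "0.06 0.95 0" --twist '[0,0,0,0,0]'

```text
time: 8.32
tool_pos: [441.5, 66.4, 141.6]
tcp_rot: [3.141, -0.001, -2.937]
contact_force: [-0.4, -0.4, -1.6]
grip_width: 39.7
finger_force: 30.0
```

arm_command --gripper '[30,30,30,30,30]' --pt "0.06 0.95 0" --pt "0.06 0.95 0" --pt "0.06 0.95 0" --pt "0 0.9 0" --pt "0 0 0" --twist '[0,0,0,0,0]'

```text
time: 8.95
tool_pos: [418.0, 157.2, 141.6]
tcp_rot: [3.141, -0.001, -2.935]
contact_force: [0.3, -0.8, -3.0]
grip_width: 40.0
finger_force: 30.0
```

```bash
python3 - <<'E'
from fit import *
o=get_obs();C=cam('wrist',o);im=capture('wrist')[:,:,::-1].copy();side=capture('side')[:,:,::-1].copy()
s=pickle.load(open('seat.pkl','rb'));S=cam('side')
print(o['time'],o['tool_pos'],o['tcp_rot'],(seatR(s[3]).T@(o['tool_pos']-s[:3])))
cv2.imwrite('pics/side1_raw.png',side)
E=[(150,-65,-20),(150,65,-20),(-75,65,-20),(-75,-65,-20)];F=[(55,-20,0),(55,20,0),(-34,20,0),(-34,-20,0)];H=[(-34,-29,40.5),(-34,29,40.5),(-70,29,40.5),(-70,-29,40.5)]
for P in(E,F,H): cv2.polylines(side,[np.int32(np.round(proj(S,S2W(s,np.array(P,float)))*8))],True,(0,255,0),1,cv2.LINE_AA,3)
cv2.imwrite('pics/side1.png',cv2.resize(side[190:400,220:440],None,fx=2.8,fy=2.8,interpolation=cv2.INTER_CUBIC))
E
```

```text
8.95 [417.9662947  157.19910204 141.58536617] [ 3.14148637e+00 -5.47771581e-04 -2.93462281e+00] [-55.89518798   0.73997121 103.27173279]
```

View pics/side1.png

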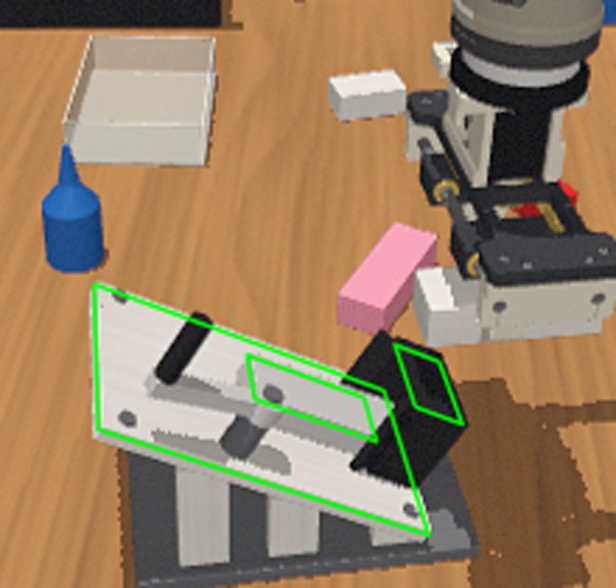

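The side crop shows the fitted outline lying on the bed, master and hood to within about 1 px. The block is level in the grip beside the hood roof at (415,300). Lowering it onto the roof.

arm_command --gripper '[30,30,30,30,30]' --pt "0 0 0.6" --pt "0 0 0.6" --pt "0 0 0.25" --pt "0 0 0.1" --pt "0 0 0.05" --twist '[0,0,0,0,0]'

```text
time: 9.68
tool_pos: [418.2, 155.0, 102.3]
tcp_rot: [-3.141, -0.002, -2.938]
contact_force: [-6.1, -4.2, 6.4]
grip_width: 39.7
finger_force: 30.0
```

arm_command --gripper '[30,30,30,30,30]' --pt "0 0 0.08" --pt "0 0 0.08" --pt "0 0 0.08" --pt "0 0 0.08" --pt "0 0 0.08" --twist '[0,0,0,0,0]'

```text
time: 10.3
tool_pos: [417.5, 154.8, 92.1]
tcp_rot: [-3.141, -0.003, -2.938]
contact_force: [-7.4, -5.0, 5.8]
grip_width: 40.0
finger_force: 30.0
```

arm_command --gripper '[30,30,30,30,30]' --pt "0 0 0.08" --pt "0 0 0.08" --pt "0 0 0.06" --pt "0 0 0.06" --pt "0 0 0.06" --twist '[0,0,0,0,0]'

```text
time: 10.92
tool_pos: [418.1, 154.9, 83.8]
tcp_rot: [-3.141, -0.002, -2.938]
contact_force: [-7.0, -4.7, 5.1]
grip_width: 39.8
finger_force: 30.0
```

```bash
python3 - <<'E'
from h import *
o=get_obs();side=capture('side')[:,:,::-1]
print(o['tool_pos'],o['contact_force'],o['moment'])
cv2.imwrite('pics/side2.png',cv2.resize(side[250:390,320:460],None,fx=4,fy=4,interpolation=cv2.INTER_CUBIC))
E
```

```text
[418.14312223 154.92876086  83.77348657] [-6.99192263 -4.72640379  5.07783781] [-0.52396359  0.63880441 -0.11950603]
```

View pics/side2.png

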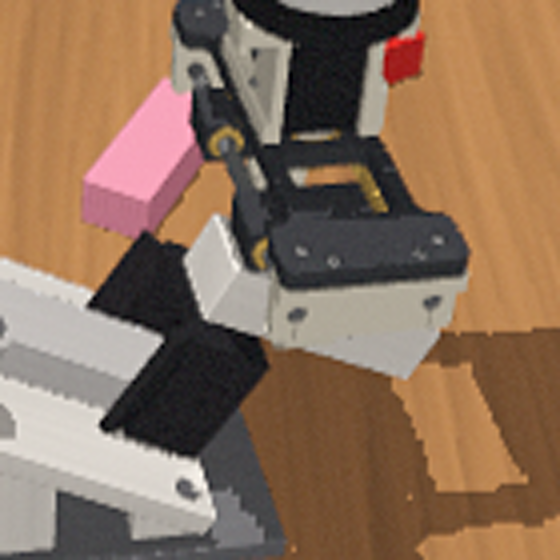

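The picture shows the block tilting in the pads, its uphill end at (205,290) bearing on the hood. I continue until it lies parallel.

arm_command --gripper '[30,30,30,30,30]' --pt "0 0 0.06" --pt "0 0 0.06" --pt "0 0 0.04" --pt "0 0 0.04" --pt "0 0 0" --twist '[0,0,0,0,0]'

```text
time: 11.6
tool_pos: [418.7, 155.0, 79.9]
tcp_rot: [-3.141, -0.0, -2.938]
contact_force: [-8.4, -4.7, 16.4]
grip_width: 40.3
finger_force: 30.0
```

The force has risen to 16 N, so the block lies flat on the roof at 30°. On the master the same grip sits exactly 40.5 mm lower along seat z. I lift, move 124 mm along seat +x, and lower towards the contact height expected at TCP z ≈ 105.

arm_command --gripper '[30,30,30,30,30]' --pt "0 0 -0.8" --pt "0 0 -0.8" --pt "0 0 -0.8" --pt "-0.5 0.04 0" --pt "-0.9 0 0" --twist '[0,0,0,0,0]'

```text
time: 12.22
tool_pos: [453.9, 163.9, 138.0]
tcp_rot: [3.142, 0.0, -2.938]
contact_force: [0.7, -0.6, -2.3]
grip_width: 40.0
finger_force: 30.0
```

arm_command --gripper '[30,30,30,30,30]' --pt "-1 0 0" --pt "-1 0 0" --pt "-0.9 0 0" --pt "-0.66 0 0" --pt "0 0 0.4" --twist '[0,0,0,0,0]'

```text
time: 12.85
tool_pos: [541.8, 182.0, 127.1]
tcp_rot: [3.142, 0.001, -2.938]
contact_force: [-0.5, -0.2, -2.5]
grip_width: 39.4
finger_force: 30.0
```

```bash
python3 - <<'E'
from fit import *
o=get_obs();side=capture('side')[:,:,::-1].copy();s=pickle.load(open('seat.pkl','rb'))
print(o['time'],o['tool_pos'],o['contact_force'],seatR(s[3]).T@(o['tool_pos']-s[:3]))
cv2.imwrite('pics/side3.png',cv2.resize(side[220:380,240:440],None,fx=3.6,fy=3.6,interpolation=cv2.INTER_CUBIC))
E
```

```text
12.85 [541.82050887 181.96437305 127.12330282] [-0.46954789 -0.2123549  -2.47702572] [46.25568178 -0.06699896 27.5955483 ]
```

View pics/side3.png

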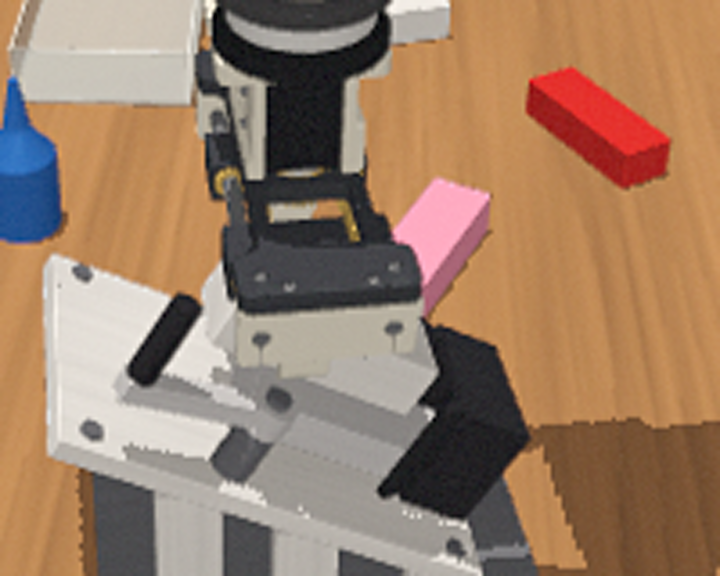

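The side view shows the tilted block parallel to the master, uphill of the hood, with the pin clear. Lowering to contact.

arm_command --gripper '[30,30,30,30,30]' --pt "0 0 0.4" --pt "0 0 0.28" --pt "0 0 0.1" --pt "0 0 0.04" --pt "0 0 0.04" --twist '[0,0,0,0,0]'

```text
time: 13.52
tool_pos: [540.5, 181.9, 107.0]
tcp_rot: [3.142, 0.001, -2.938]
contact_force: [-0.4, 0.2, -2.1]
grip_width: 40.0
finger_force: 30.0
```

arm_command --gripper '[30,30,30,30,30]' --pt "0 0 0.04" --pt "0 0 0.04" --pt "0 0 0.04" --pt "0 0 0" --pt "0 0 0" --twist '[0,0,0,0,0]'

```text
time: 14.15
tool_pos: [540.5, 181.9, 105.4]
tcp_rot: [3.142, 0.001, -2.938]
contact_force: [-3.8, -0.9, 9.6]
grip_width: 39.8
finger_force: 30.0
```

Pressed with about 12 N and flat, with the block centre at x ≈ 29. Sliding downhill along the slope while keeping up the pressure.

arm_command --gripper '[30,30,30,30,30]' --pt "0.04 0 0.025" --pt "0.07 0 0.04" --pt "0.07 0 0.04" --pt "0.07 0 0.04" --pt "0.07 0 0.04" --twist '[0,0,0,0,0]'

```text
time: 14.78
tool_pos: [534.2, 180.6, 101.6]
tcp_rot: [3.142, 0.005, -2.938]
contact_force: [0.5, -1.2, 10.7]
grip_width: 39.9
finger_force: 30.0
```

arm_command --gripper '[30,30,30,30,30]' --pt "0.08 0 0.047" --pt "0.08 0 0.047" --pt "0.08 0 0.047" --pt "0.08 0 0.047" --pt "0.08 0 0.047" --twist '[0,0,0,0,0]'

```text
time: 15.4
tool_pos: [524.6, 178.6, 95.9]
tcp_rot: [3.142, 0.006, -2.938]
contact_force: [-0.7, -0.9, 13.2]
grip_width: 40.1
finger_force: 30.0
```

arm_command --gripper '[30,30,30,30,30]' --pt "0.07 0 0.038" --pt "0.07 0 0.038" --pt "0.06 0 0.035" --pt "0.05 0 0.028" --pt "0.04 0 0.022" --twist '[0,0,0,0,0]'

```text
time: 16.02
tool_pos: [517.5, 177.1, 91.7]
tcp_rot: [3.142, 0.006, -2.938]
contact_force: [0.0, -0.6, 11.4]
grip_width: 40.0
finger_force: 30.0
```

arm_command --gripper '[30,30,30,30,30]' --pt "0.035 0 0.02" --pt "0.035 0 0.02" --pt "0.03 0 0.017" --pt "0 0 0" --pt "0 0 0" --twist '[0,0,0,0,0]'

```text
time: 16.65
tool_pos: [516.5, 176.9, 91.1]
tcp_rot: [3.142, 0.009, -2.938]
contact_force: [2.7, 0.7, 13.6]
grip_width: 39.8
finger_force: 30.0
```

arm_command --gripper '[30,30,30,30,30]' --pt "0.035 0 0.02" --pt "0.035 0 0.02" --pt "0 0 0" --pt "0 0 0" --pt "0 0 0" --twist '[0,0,0,0,0]'

```text
time: 17.27
tool_pos: [516.6, 176.9, 91.1]
tcp_rot: [3.142, 0.014, -2.938]
contact_force: [5.1, 1.9, 16.2]
grip_width: 39.5
finger_force: 30.0
```

```bash
python3 - <<'E'
from fit import *
o=get_obs();s=pickle.load(open('seat.pkl','rb'))
print(o['time'],o['tool_pos'],o['contact_force'],seatR(s[3]).T@(o['tool_pos']-s[:3]),seatR(s[3]).T@o['contact_force'])
S=cam('side');side=capture('side')[:,:,::-1].copy()
for P in([(55,20,0),(55,20,30),(55,-20,30)],): cv2.polylines(side,[np.int32(np.round(proj(S,S2W(s,np.array(P,float)))*8))],False,(0,255,0),1,cv2.LINE_AA,3)
cv2.imwrite('pics/side4.png',cv2.resize(side[270:370,280:410],None,fx=5.5,fy=5.5,interpolation=cv2.INTER_CUBIC))
E
```

```text
17.275 [516.57288149 176.88957447  91.05904612] [ 5.11249633  1.91967293 16.18692213] [5.92147312 0.07163887 9.2390979 ] [12.7658137   0.84553176 11.32070172]
```

View pics/side4.png

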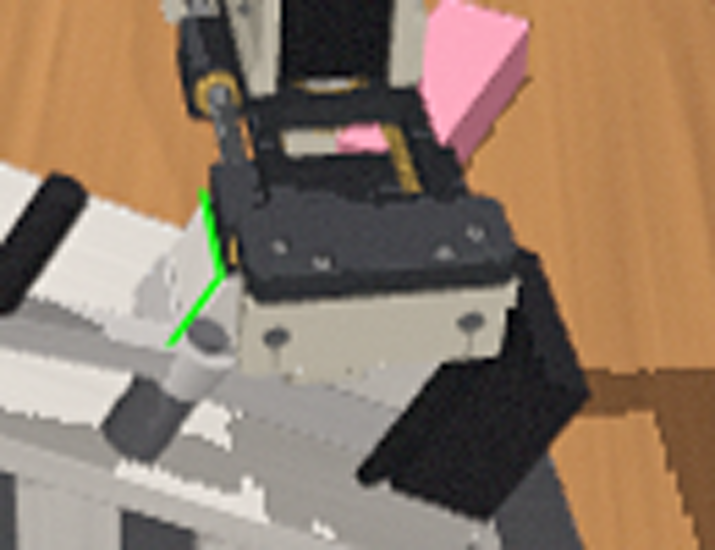

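TCP stopped while the command went on another 2 mm, and the tangential force rose to 12.8 N, so the block is against the end stop. The picture shows its uphill top edge on the predicted x=55 line at (220,270). I ease off a little, open the fingers and lift.

arm_command --gripper '[30,30,56,56,56]' --pt "-0.05 0 -0.03" --pt "-0.03 0 -0.02" --pt "0 0 0" --pt "0 0 0" --pt "0 0 0" --twist '[0,0,0,0,0]'

```text
time: 17.95
tool_pos: [513.1, 176.2, 87.8]
tcp_rot: [3.142, -0.001, -2.938]
contact_force: [-0.4, -0.9, -0.7]
grip_width: 55.7
finger_force: 0.0
```

arm_command --gripper '[56,56,56,56,56]' --pt "0 0 0" --pt "0 0 -0.3" --pt "0 0 -0.8" --pt "0 0 -1" --pt "0 0 -1" --twist '[0,0,0,0,0]'

```text
time: 18.58
tool_pos: [513.4, 176.3, 166.8]
tcp_rot: [3.142, 0.0, -2.938]
contact_force: [-0.6, 0.1, 0.3]
grip_width: 55.7
finger_force: 0.0
```

arm_command --gripper '[56,56,56,56,56]' --pt "0 0 -1" --pt "0 0 -1" --pt "0 0 -1" --pt "0 0 0" --pt "0 0 0" --twist '[0,0,0,0,0]'

```text
time: 19.2
tool_pos: [512.9, 176.2, 239.8]
tcp_rot: [3.141, -0.001, -2.938]
contact_force: [0.3, 0.7, 0.5]
grip_width: 55.9
finger_force: 0.0
```

```bash
python3 - <<'E'
from fit import *
o=get_obs();s=pickle.load(open('seat.pkl','rb'));C=cam('wrist',o)
im=capture('wrist')[:,:,::-1].copy();cv2.imwrite('pics/w3raw.png',im)
print(o['time'],o['tool_pos'],o['tcp_rot'],o['contact_force'],seatR(s[3]).T@(o['tool_pos']-s[:3]))
for P in([(55,20,30),(55,-20,30),(-34,-20,30),(-34,20,30)],[(150,-65,-20),(150,65,-20),(-75,65,-20),(-75,-65,-20)]): cv2.polylines(im,[np.int32(np.round(proj(C,S2W(s,np.array(P,float)))*8))],True,(0,255,0),1,cv2.LINE_AA,3)
for a in np.arange(-.5,.2,.1):
    u=proj(C,S2W(s,[64+70*np.cos(a),48-70*np.sin(a),64]))[0];print(round(a,1),u)
cv2.imwrite('pics/w3.png',im)
E
```

```text
19.2 [512.91811886 176.18597056 239.78841113] [ 3.14148481e+00 -1.09403148e-03 -2.93771304e+00] [0.31619798 0.72386081 0.47138188] [7.70632139e+01 1.22073346e-01 1.39903273e+02]
-0.5 [458.87031617 397.24255597]
-0.4 [448.4233669  402.90550902]
-0.3 [437.33550384 407.39728154]
-0.2 [425.73830976 410.6523485 ]
-0.1 [413.77274024 412.62262197]
-0.0 [401.58655549 413.27873064]
0.1 [389.33150755 412.61081526]
```

View pics/w3.png

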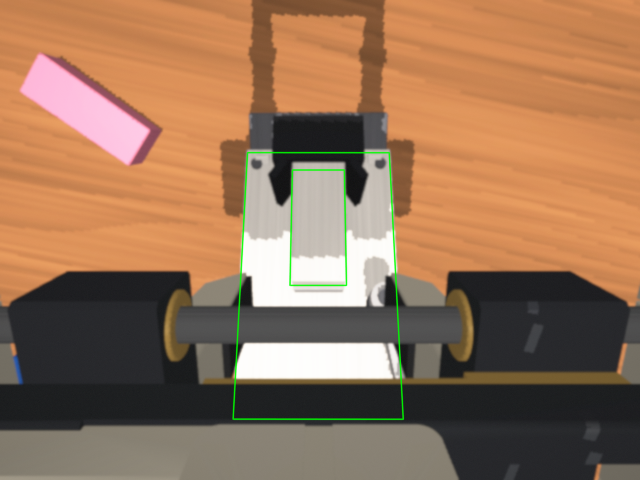

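The wrist view shows the block's uphill edge at row 286, on the predicted home outline, with both sides parallel and the nose under the hood. Next I work out the keeper angle.

```bash
cat > pin.py <<'E'
from fit import *
s=pickle.load(open('seat.pkl','rb'));s=s.copy();s[:3]+=seatR(s[3])[:,2]*2.5
def pinmask(n,im,C,a):
    ax=S2W(s,[[64+70*np.cos(a),48-70*np.sin(a),z] for z in np.linspace(26,62,12)]);u=proj(C,ax)
    return np.mean([cv2.getRectSubPix(im,(3,3),(float(p[0]),float(p[1]))).mean() for p in u])
def angle(lo=-.7,hi=1.62):
    A=np.arange(lo,hi,.02);out=[]
    for n in('side','top'):
        im=capture(n);C=cam(n);v=np.array([pinmask(n,im,C,a) for a in A]);i=v.argsort()[:4];out.append((n,np.round(A[i],2),np.round(v[i])))
    return out
if __name__=='__main__':
    for r in angle():print(r)
E
python3 pin.py; python3 - <<'E'
from pin import *
W=cam('wrist',pickle.load(open('w1.pkl','rb')));S=cam('side')
for a in (-.3,-.25,-.2,-.15,-.1):
    P=lambda z:S2W(s,[64+70*np.cos(a),48-70*np.sin(a),z]);print(a,proj(W,P(64)),proj(S,P(64)),proj(S,P(21)))
E
```

```text
('side', array([-0.26, -0.24, -0.22, -0.2 ]), array([32., 32., 34., 35.]))
('top', array([0.62, 0.6 , 0.64, 0.58]), array([24., 25., 27., 31.]))
-0.3 [[427.7522386 351.8495246]] [[293.16405626 308.38282475]] [[279.25209094 328.70269087]]
-0.25 [[423.04449228 353.5960937 ]] [[292.38964597 306.70169285]] [[278.54721821 326.9882527 ]]
-0.2 [[418.23497125 355.09310485]] [[291.71836363 305.05101924]] [[277.94450798 325.3007879 ]]
-0.15 [[413.33800159 356.33563414]] [[291.15097793 303.43527531]] [[277.44456203 323.64490606]]
-0.1 [[408.36825598 357.31964357]] [[290.68788831 301.85871461]] [[277.04762312 322.0250102 ]]
```

arm_command --gripper '[56,56,56,56,56]' --pt "-0.6 0.4 0" --pt "-0.9 0.62 0" --pt "-0.9 0.62 0" --pt "-0.7 0.5 0" --pt "-0.43 0.33 0" --twist '[0,0,0,0,0]'

```text
time: 19.98
tool_pos: [587.6, 255.3, 239.2]
tcp_rot: [-3.142, -0.002, -2.937]
contact_force: [-0.6, 0.0, -0.0]
grip_width: 56.0
finger_force: 0.0
```

```bash
python3 - <<'E'
from pin import *
o=get_obs();t=seatR(s[3]).T@(o['tool_pos']-s[:3]);print(o['tool_pos'],t,o['dq'])
a=-.2;g=np.array([64+70*np.cos(a)-9.5,48-70*np.sin(a),40.5]);R=Ro.from_euler('xyz',o['tcp_rot']).as_matrix()
print('tool units',R.T@(S2W(s,g)[0]-o['tool_pos'])/25)
E
```

```text
[587.55471944 255.25525031 239.17467419] [153.91168226  62.4543427   92.32610628] [ 0.08790683  0.18575025 -0.32092174 -0.00069526  0.13922223  0.09126918]
tool units [ 0.02637029 -0.02173847  2.41150166]
```

arm_command --gripper '[56,56,56,56,56]' --pt "0 0 0.6" --pt "0 0 0.7" --pt "0 0 0.6" --pt "0 0 0.3" --pt "0 0 0.2" --twist '[0,0,0,0,0]'

```text
time: 20.6
tool_pos: [587.2, 254.4, 180.1]
tcp_rot: [3.142, -0.0, -2.938]
contact_force: [-0.6, 0.2, -0.4]
grip_width: 56.1
finger_force: 0.0
```

arm_command --gripper '[5,5,5,5,5]' --pt "0 0 0" --pt "0 0 0" --pt "0 0 0" --pt "0 0 0" --pt "0 0 0" --twist '[0,0,0,0,0]'

```text
time: 21.22
tool_pos: [587.3, 254.5, 180.7]
tcp_rot: [-3.141, 0.0, -2.938]
contact_force: [-0.7, -0.1, 0.3]
grip_width: 13.0
finger_force: 30.0
```

arm_command --gripper '[5,5,5,5,5]' --pt "0 0 0" --pt "0 0 0" --pt "0 0 0" --pt "0 0 0" --pt "0 0 0" --twist '[0,0,0,0,0]'

```text
time: 21.85
tool_pos: [587.3, 254.5, 180.6]
tcp_rot: [-3.142, 0.0, -2.938]
contact_force: [-1.1, -1.3, 2.0]
grip_width: 13.0
finger_force: 30.0
```

```bash
python3 pin.py; python3 - <<'E'
from pin import *
o=get_obs();t=seatR(s[3]).T@(o['tool_pos']-s[:3]);print(o['time'],t,o['grip_width'],o['contact_force'])
for a in np.arange(-.2,1.6,.2):
    d=70*np.array([np.cos(a+.2)-np.cos(a),-(np.sin(a+.2)-np.sin(a)),0]);print(round(a,1),'tool',np.round(np.array([-d[0]*.866,d[1],-d[0]*.5])/25,3))
E
```

```text
('side', array([1.08, 1.1 , 1.12, 0.86]), array([63., 63., 63., 63.]))
('top', array([0.46, 0.44, 0.42, 0.48]), array([28., 28., 29., 29.]))
21.95 [124.32059987  61.80900291  41.80727895] 13.243020109896108 [-0.40557313 -1.19696569  1.89229852]
-0.2 tool [-0.048 -0.556 -0.028]
0.0 tool [ 0.048 -0.556  0.028]
0.2 tool [ 0.143 -0.534  0.083]
0.4 tool [ 0.232 -0.491  0.134]
0.6 tool [ 0.312 -0.428  0.18 ]
0.8 tool [ 0.379 -0.348  0.219]
1.0 tool [ 0.431 -0.254  0.249]
1.2 tool [ 0.467 -0.15   0.269]
1.4 tool [ 0.483 -0.04   0.279]
```

Pin pinched (13 mm) at y = 61.8, which gives a = -0.20. Swinging along the arc.

arm_command --gripper '[5,5,5,5,5]' --pt "-0.024 -0.278 -0.014" --pt "-0.024 -0.278 -0.014" --pt "0.024 -0.278 0.014" --pt "0.024 -0.278 0.014" --pt "0.071 -0.267 0.041" --twist '[0,0,0,0,0]'

```text
time: 22.58
tool_pos: [593.6, 221.5, 180.3]
tcp_rot: [3.139, 0.004, -2.938]
contact_force: [2.3, 4.2, 3.8]
grip_width: 13.6
finger_force: 30.0
```

arm_command --gripper '[5,5,5,5,5]' --pt "0.071 -0.267 0.041" --pt "0.116 -0.246 0.067" --pt "0.116 -0.246 0.067" --pt "0.156 -0.214 0.09" --pt "0.156 -0.214 0.09" --twist '[0,0,0,0,0]'

```text
time: 23.2
tool_pos: [583.1, 188.1, 170.5]
tcp_rot: [3.141, -0.0, -2.938]
contact_force: [-1.5, 5.2, 1.7]
grip_width: 13.0
finger_force: 30.0
```

```bash
python3 - <<'E'
from pin import *
o=get_obs();t=seatR(s[3]).T@(o['tool_pos']-s[:3]);print(o['time'],t,o['grip_width'],o['contact_force'],'a',np.arctan2(48-t[1],t[0]+10.2-64))
E
```

```text
23.2 [104.01081925  -2.40187912  41.80987759] 13.036583713472647 [-1.48421283  5.22309431  1.65477463] a 0.7872971248962662
```

arm_command --gripper '[5,5,5,5,5]' --pt "0.19 -0.174 0.11" --pt "0.19 -0.174 0.11" --pt "0.215 -0.127 0.125" --pt "0.215 -0.127 0.125" --pt "0.233 -0.075 0.135" --twist '[0,0,0,0,0]'

```text
time: 23.82
tool_pos: [561.3, 166.2, 155.6]
tcp_rot: [3.141, 0.001, -2.938]
contact_force: [-0.0, 5.9, 3.6]
grip_width: 13.5
finger_force: 30.0
```

arm_command --gripper '[5,5,5,5,5]' --pt "0.233 -0.075 0.135" --pt "0.2 -0.02 0.115" --pt "0.15 -0.01 0.087" --pt "0 0 0" --pt "0 0 0" --twist '[0,0,0,0,0]'

```text
time: 24.45
tool_pos: [547.3, 160.7, 147.0]
tcp_rot: [-3.142, -0.001, -2.938]
contact_force: [-2.4, 4.9, 3.7]
grip_width: 13.7
finger_force: 30.0
```

```bash
python3 - <<'E'
from pin import *
o=get_obs();t=seatR(s[3]).T@(o['tool_pos']-s[:3]);print(o['time'],t,o['grip_width'],o['contact_force'],'a',np.arctan2(48-t[1],t[0]+10.2-64))
E
```

```text
24.45 [ 57.10013927 -21.96662437  41.80542982] 13.674885175823208 [-2.39939379  4.88215693  3.65079961] a 1.5236639229532725
```

The keeper reads about 1.52 rad. Opening, lifting away, and checking numerically.

arm_command --gripper '[36,36,36,36,36]' --pt "0 0 0" --pt "0 0 0" --pt "0 0 0" --pt "0 0 -0.4" --pt "0 0 -0.8" --twist '[0,0,0,0,0]'

```text
time: 25.08
tool_pos: [547.3, 160.7, 177.2]
tcp_rot: [-3.141, -0.002, -2.938]
contact_force: [0.2, 0.9, 0.2]
grip_width: 35.7
finger_force: 0.0
```

arm_command --gripper '[36,36,36,36,36]' --pt "0 0 -1" --pt "0 0 -1" --pt "0 0 -1" --pt "0 0 -1" --pt "0 -1 -1" --twist '[0,0,0,0,0]'

```text
time: 25.7
tool_pos: [552.4, 137.3, 303.7]
tcp_rot: [3.141, 0.001, -2.935]
contact_force: [0.3, -0.1, -1.1]
grip_width: 36.0
finger_force: 0.0
```

arm_command --gripper '[36,36,36,36,36]' --pt "0 -1 0" --pt "0 -1 0" --pt "0 -1 0" --pt "0 -1 0" --pt "0 -1 0" --twist '[0,0,0,0,0]'

```text
time: 26.32
tool_pos: [578.1, 13.1, 302.8]
tcp_rot: [-3.141, 0.001, -2.938]
contact_force: [1.0, -0.4, -0.8]
grip_width: 35.8
finger_force: 0.0
```

arm_command --gripper '[36,36,36,36,36]' --pt "0 -1 0" --pt "0 -1 0" --pt "0 -1 0" --pt "0 0 0" --pt "0 0 0" --twist '[0,0,0,0,0]'

```text
time: 26.95
tool_pos: [593.1, -58.8, 302.5]
tcp_rot: [3.141, 0.0, -2.938]
contact_force: [0.2, 0.5, -0.0]
grip_width: 36.1
finger_force: 0.0
```

```bash
python3 pin.py; python3 - <<'E'
from pin import *
o=get_obs();print(o['time'],o['tool_pos'],o['contact_force'])
# block top face uphill/side edges in top view: intensity profile along seat x at y=-5..5, z=30, and pin-dark scan
im=cv2.cvtColor(capture('top'),cv2.COLOR_RGB2GRAY).astype(np.float32);C=cam('top')
f=lambda x,y,z:cv2.getRectSubPix(im,(1,1),tuple(map(float,proj(C,S2W(s,[x,y,z]))[0])))[0,0]
print('x',[(x,int(f(x,8,30))) for x in range(40,72,3)])
print('y',[(y,int(f(25,y,30))) for y in range(-32,33,3)])
E
```

```text
('side', array([1.58, 1.6 , 1.56, 1.54]), array([31., 31., 32., 34.]))
('top', array([1.52, 1.5 , 1.54, 1.56]), array([13., 13., 13., 14.]))
27.05 [593.07342588 -58.47340659 302.43325851] [ 0.17856525  0.44065049 -0.40804743]
x [(40, 232), (43, 229), (46, 234), (49, 231), (52, 201), (55, 183), (58, 157), (61, 160), (64, 201), (67, 202), (70, 201)]
y [(-32, 205), (-29, 156), (-26, 57), (-23, 95), (-20, 128), (-17, 233), (-14, 231), (-11, 231), (-8, 228), (-5, 228), (-2, 231), (1, 230), (4, 230), (7, 230), (10, 231), (13, 232), (16, 232), (19, 221), (22, 223), (25, 231), (28, 231), (31, 230)]
```

```bash
python3 -c "
from plant import *
print(close_job())"
```

```text
the job is handed in; nothing more can be done
None
```

The job is handed in at about 27 s, with no verdict shown: by my measurements the block was pressed on at about 11–13 N, slid to the end stop and left there, the keeper is at about 1.53 rad, and the gripper is clear of everything.

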